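Zero a needle valve and set it half a turn open

TASK

Re-zero the needle valve with the long bar handle, the one with a ball on one end: turn it clockwise until it is closed finger-tight on its seat, without overtightening, and then open it exactly half a turn from there and let go of it. Leave the valve with the short handle alone and do not disturb the small basket, the petri dish and the beaker standing round them.

Things in the scene. Friction and masses are not known exactly. Their poses are not given: they have to be found in the camera images.
- valve_grip (a point): centre of the long handle: a light metal bar 90 mm long, 12 thick, 20 deep along the stem, with a 20 mm ball on one end; about 150 mm above the worktop, on the stem's axis. z axis: along the stem, outward, leaning 30 degrees from vertical roughly towards the robot (approach along -z); x: along the bar towards the ball; y: across its thickness. It turns about z; counter-clockwise from above opens.
- valve_bar (a joint): opening of the long-handled valve from its own seat, rad: 0 closed on the seat, growing counter-clockwise seen from above; half a turn open is 3.14, the far stop 5.6. Starts between 0.8 and 2.1. Steady friction about 0.1 N m; it stays where it is left. The way the bar points when closed differs from start to start.
- valve_seat (a joint): give of the long-handled valve's seat, rad: 0 when not pressed, more negative the harder the handle is turned clockwise on the closed seat; a spring of 25 N m/rad, so finger-tight (0.5 to 1.5 N m at the handle) is about -0.02 to -0.06. Closing friction alone makes it -0.004. It springs back when released.
- valve: the long-handled valve, fixed: steel body on a plate 114 x 84 x 8 mm; origin at the centre of the plate's underside, x along the flow pipe (156 mm long, axis 45 mm up). The stem's axis starts 45 mm above the origin and leans 30 degrees to -x; bar's centre 122 mm along it. Below the bar: bare stem 8 mm thick for 42 mm, then collar (15 mm) and round gland nut (24 mm).
- spare_end (a point): one end of the short handle of the other valve, a bar 58 x 12 x 20 mm without a ball, 29 mm from its stem; to be left alone. Same kind of valve, about 0.2 m or more to the side of the long-handled one, either side.
- basket_2: small upright mesh basket with a cap, 26 mm in diameter and 46 mm high, standing between the two valves; origin at the centre of its underside
- petri_dish: petri dish, 65 mm in diameter, 13 mm high, lying in front of the valves; origin at the centre of its underside
- beaker_1: glass beaker, 66 mm in diameter, 88 mm high, behind the valves; origin at the centre of its underside

How it is judged:
On the way:
1. The long-handled valve is closed and finger-tight on its seat (value of joint valve_seat below -0.016 rad and value of joint valve_bar below 0.05 rad), for 0.2 s.
At the end, for the whole second after the job is handed in: The long-handled valve, after having been closed finger-tight, stands half a turn open from its seat (180 degrees, within about 7 degrees), at rest and released (value of joint valve_bar between 3.02 and 3.26 rad and velocity of joint valve_bar between -0.05 and 0.05 rad/s); the robot touches nothing.
It fails at once if the seat is overtightened (more than about 1.8 N m) (value of joint valve_seat below -0.072 rad).
It fails at once if the short-handled valve is turned (its handle's end moves more than 10 mm) (distance of spare_end from where it was at the start of the episode above 0.01 m).
It fails at once if the basket, petri dish or beaker is pushed more than 30 mm (distance of any of basket_2, petri_dish, beaker_1 from where it was at the start of the episode above 0.03 m).
It fails at once if the basket or beaker is tipped over (angle between any of basket_2, beaker_1's own z axis and vertical above 0.5 rad).
It also fails if it takes over 61 s, if anything falls off the work surface, if the arm or the gripper's body presses on something with over 40 N, if the wrist force passes 120 N, or if a joint passes its speed limit or range.

ROBOT

A 7-joint arm with a two-finger parallel gripper is mounted at the origin on a cart in front of the work surface, level with it; the furniture and walls round the work are solid. World frame = base frame: x ahead of the robot, y to its left, z up, the work surface at z = 0. Lengths are in m, angles in rad, forces in N, time in s.
With the tool pointing down it reaches from about 0.4 to 0.85 m from the base axis. Payload 10.4 kg.
Tool frame: the origin (TCP) lies at the very end of the fingers, on their centre line; the grasp point (between the pads) lies r.grasp_offset behind it (r.grasp_offset is the distance from the TCP to the grasp point, in m); z points along the fingers, y is the direction in which the jaws open and shut (so a half turn about z gives the same grasp; the last joint's range is limited). The gripper opens to 87 mm and grips with 3 to 60 N. Pads are 19 mm wide; open, the fingers measure 117 mm over their backs; the gripper's body (75 mm by 190 mm) begins 51 mm behind the grasp point.
Start: joints at [1.15, 0.332, -0.065, 1.46, 0.022, 1.35, -0.088], TCP at [0.242, -0.576, 0.223] pointing down, gripper open.
Joint ranges: [-2.6, 2.6], [-0.5, 2.12], [-1.47, 1.34], [0.16, 2.42], [-1.27, 4.41], [0.06, 2.06], [-2.6, 2.6]. Speed limits (rad/s): [2.22, 2.22, 2.79, 2.79, 3.14, 3.14, 3.14].

INTERFACE

Orientations are given as a unit quaternion [x, y, z, w].
In Python, from bench import read_state, cams, job, r gives the robot as it stands. The module is installed in compiled form; this text tells all that it offers.
- The arm moves only by the tool arm_command, never from a script. Its argument "increments" is a list of rows, each an object of numbers: "gripper": the opening in per cent of the stroke, from 0 (shut) to 100 (fully open); "dx", "dy", "dz": the shift along the tool's x, y, z in m; "spin": the turn about the tool's z in degrees. In form: [{"gripper": .., "dx": .., "dy": .., "dz": .., "spin": ..}, ...]. A call has exactly 8 rows; each row shifts and turns the commanded pose from where the row before left it, along the tool's axes as they then stand; what a row does not reach is not made up. A row lasts 1/8 s, in which the tool goes at most 62.5 mm and 10.7 degrees, less where a joint would pass 70% of its speed; a pose out of reach is approached as far as the arm can. A call with a gripper value outside its range is refused whole. The fingers move at their own pace and stop on an object; "grip_force" is the grip in N (left out, the last holds). Time passes only in rows, so rows that do not move let the fingers close, or fill a call up. It gives the time, the measured TCP pose, the force and the opening at its end, in the units of the state.
- read_state(): the state, without advancing time (a new reading comes with each control period).
- cams.camera(name): name is "side" or "top" or "wrist"; returns the picture (384x512x3 uint8, red, green, blue); there is no depth.
- cams.camera_info(name): a dict with "K" (3x3 intrinsics, pixels), "k1" (the pictures are not rectified: a ray, as slopes to the right and down, at radius r is drawn at 1 + k1 r^2 times it, then the intrinsics apply), "rvec" (rotation vector, rad) and "tvec" (3), from world to camera coordinates, as OpenCV has them. Camera axes: x right, y down, z forward; pixel columns grow to the right and rows downward; lengths in m; the calibration is good to about 2 mm. A picture is of the moment at which its call begins: read the wrist's pose just before it. camera_info takes no time and is no camera call; for the wrist camera it gives the pose at the moment of the call.
- job.close_job(): hands the job in, once; it reports no verdict.
The state is a dict: "time": time; "joint_positions": joint angles; "joint_vel": joint speeds; "joint_torque": joint torques, N m; "ee_pos": TCP position; "eef_rot": TCP orientation; "ft_force": force on the tool from outside, world axes, zero at the start; "torque": the same for the moment, N m; "width": finger opening in m.
Only numpy, scipy, OpenCV 4.12 (cv2) and the standard library are available. Lean on these libraries where they do the work, as an engineer would, in place of code of your own. Each camera call takes 0.05 s, during which the arm holds its last target.

## Working session

There is one attempt and no reset: what is moved stays moved. The work goes in short steps, Python scripts to look and compute and a tool call to move; the robot and the scene stay as the last step left them, time stands still between calls to the robot, and variables do not carry over. Pictures are saved under pics/ and viewed, and the job is handed in when it is done.

Besides the shell and the picture viewer there is one more tool, called as name(argument=value, ...), one argument or row to a line, values as JSON. arm_command: Moves the arm, as the interface text tells. Its arguments: {"type":"object","properties":{"increments":{"type":"array","items":{"type":"object","properties":{"gripper":{"type":"number"},"dx":{"type":"number"},"dy":{"type":"number"},"dz":{"type":"number"},"spin":{"type":"number"}}}},"grip_force":{"type":"number"}},"required":["increments"]}

```bash
mkdir -p pics; python3 - <<'E'
from bench import read_state, cams, job, r
import cv2
print(read_state(), r.grasp_offset)
for n in ("side","top","wrist"):
    i=cams.camera_info(n); print(n,{k:(v.tolist() if hasattr(v,'tolist') else v) for k,v in i.items()})
    im=cams.camera(n); cv2.imwrite(f"pics/{n}0.png",im[:,:,::-1])
E
```

```text
{'time': 0.0, 'joint_positions': array([ 1.15043921,  0.3328609 , -0.06468431,  1.46096584,  0.02159273,
        1.3499032 , -0.08848686]), 'joint_vel': array([-0.00151109,  0.00089632,  0.00051945,  0.00045515, -0.00120233,
       -0.00135508,  0.00078056]), 'joint_torque': array([-2.38638377e-04, -6.23257899e+01,  2.44066876e-02, -3.89894450e+01,
       -6.12583500e-02,  3.97303503e-02,  1.52773882e-04]), 'ee_pos': array([ 0.2419269 , -0.57584383,  0.22174905]), 'eef_rot': array([ 9.80286703e-01,  1.97578995e-01, -1.74868324e-04, -6.99562317e-04]), 'ft_force': array([-0.14787669,  0.42014084,  0.19522157]), 'torque': array([ 0.02411358, -0.02544779, -0.00560287]), 'width': 0.08682752304625918} 0.0187
side {'K': [[400.3355514081245, 0.0, 255.93706343071977], [0.0, 400.3355514081245, 196.01645190155398], [0.0, 0.0, 1.0]], 'k1': -0.10556445700906339, 'rvec': [1.0923910893592672, -2.2365572344531093, 1.1045799198766255], 'tvec': [0.3568057458687561, 0.36217268701057465, 0.5538966202160783]}
top {'K': [[355.5070194418855, 0.0, 259.3879328604478], [0.0, 355.5070194418855, 190.79296157653008], [0.0, 0.0, 1.0]], 'k1': -0.024904520784550962, 'rvec': [2.173457725661233, -2.13434041812497, 0.14107564568786468], 'tvec': [-0.0031931644676066583, 0.5872850984222467, 0.8988191522762324]}
wrist {'K': [[293.32371142532816, 0.0, 258.1939165352544], [0.0, 293.32371142532816, 191.4184729942934], [0.0, 0.0, 1.0]], 'k1': -0.05372847037845891, 'rvec': [-2.4419306089826742, 1.621123928681193, 0.20035063835334418], 'tvec': [-0.6254819281982554, -0.029118157021070925, 0.388797777573559]}
```

View pics/side0.png

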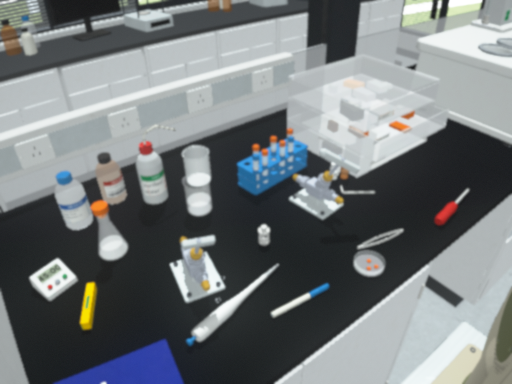

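View pics/top0.png

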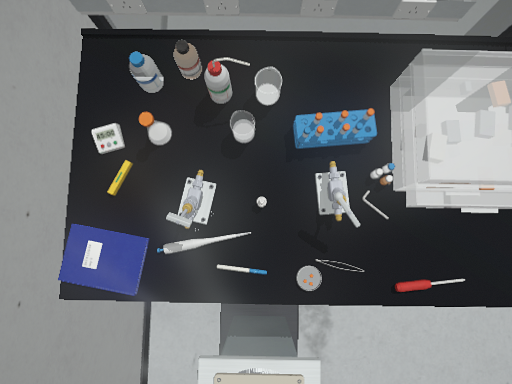

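View pics/wrist0.png

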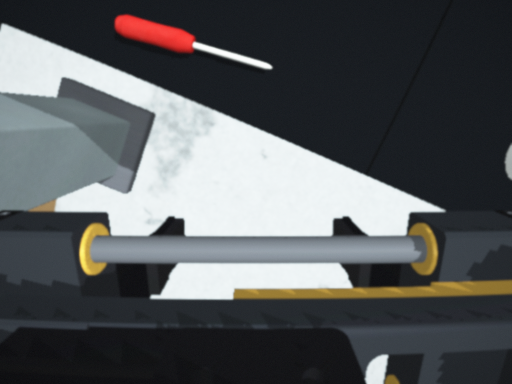

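```bash
python3 - <<'E'
import cv2,numpy as np
t=cv2.imread("pics/top0.png"); s=cv2.imread("pics/side0.png")
a=cv2.resize(t[155:245,155:225],None,fx=5.5,fy=5.5,interpolation=cv2.INTER_CUBIC)
b=cv2.resize(t[150:240,305:375],None,fx=5.5,fy=5.5,interpolation=cv2.INTER_CUBIC)
cv2.imwrite("pics/tz.png",np.hstack([a,b]))
a=cv2.resize(s[225:310,155:235],None,fx=5,fy=5,interpolation=cv2.INTER_CUBIC)
b=cv2.resize(s[145:230,280:360],None,fx=5,fy=5,interpolation=cv2.INTER_CUBIC)
cv2.imwrite("pics/sz.png",np.hstack([a,b]))
E
```

```text
(no output)
```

View pics/tz.png

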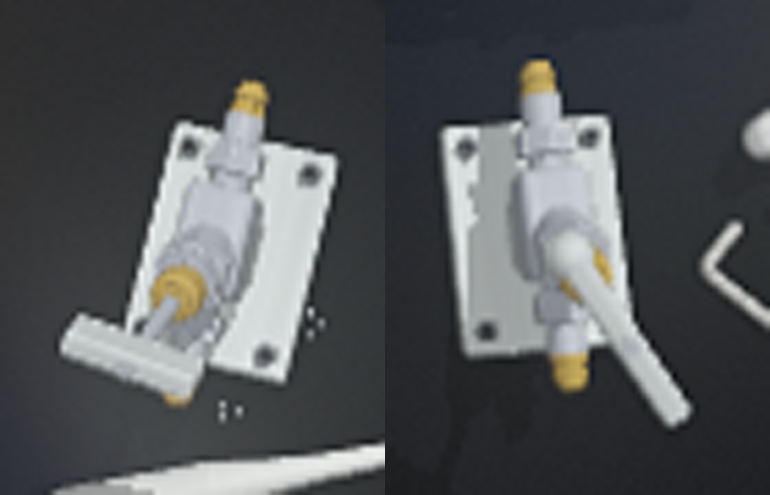

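View pics/sz.png

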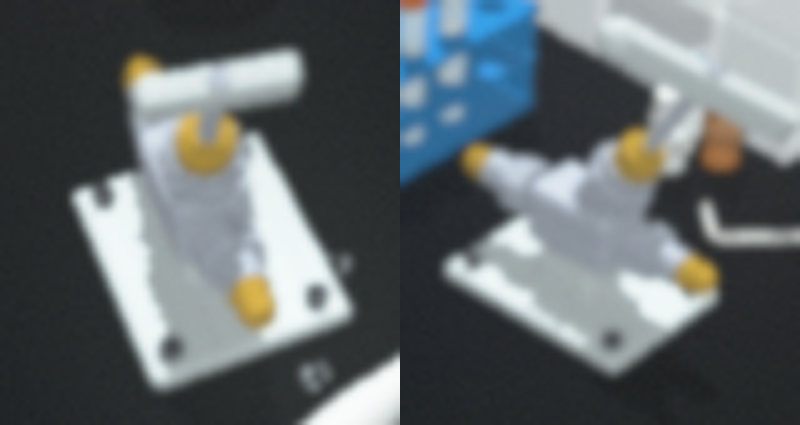

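```bash
cat > h.py <<'E'
import numpy as np,cv2
from bench import read_state, cams, job, r
from scipy.spatial.transform import Rotation as R
def ray(info,uv):
    K=np.array(info["K"]);k1=info["k1"]
    p=cv2.undistortPoints(np.array([[uv]],float),K,np.array([k1,0,0,0,0.]))[0,0]
    Rm=R.from_rotvec(np.ravel(info["rvec"])).as_matrix();t=np.ravel(info["tvec"])
    d=Rm.T@np.array([p[0],p[1],1.]);return -Rm.T@t,d/np.linalg.norm(d)
def plane(info,uv,p0,n):
    c,d=ray(info,uv);return c+d*(np.dot(np.array(p0)-c,n)/np.dot(d,n))
def onz(info,uv,z): return plane(info,uv,[0,0,z],[0,0,1])
def proj(info,P):
    q,_=cv2.projectPoints(np.array(P,float).reshape(-1,3),np.array(info["rvec"],float),np.array(info["tvec"],float),np.array(info["K"]),np.array([info["k1"],0,0,0,0.]));return q[:,0]
def tri(a,b):
    (c1,d1),(c2,d2)=a,b
    A=np.stack([d1,-d2],1);s=np.linalg.lstsq(A,c2-c1,rcond=None)[0]
    p,q=c1+s[0]*d1,c2+s[1]*d2;return (p+q)/2,np.linalg.norm(p-q)
E
python3 - <<'E'
from h import *
I=cams.camera_info("top");S=cams.camera_info("side")
tz=lambda x,y:(305+(x-385+.5)/5.5-.5,150+(y+.5)/5.5-.5)
sz=lambda x,y:(280+(x-400+.5)/5-.5,145+(y+.5)/5-.5)
cor=[onz(I,tz(*p),.008) for p in [(442,128),(608,117),(633,347),(465,355)]]
cor=np.array(cor);print(cor.round(4)); c=cor.mean(0)
xa=(cor[0]+cor[1]-cor[2]-cor[3])[:2];print("len",np.linalg.norm(cor[0]-cor[3]),np.linalg.norm(cor[0]-cor[1]))
cs=np.array([onz(S,sz(*p),.008) for p in [(450,262),(612,375),(716,290)]]);print("side corners(z8)",cs.round(4))
print("c top",c,"yaw",np.degrees(np.arctan2(xa[1],xa[0])))
xa=np.append(xa/np.linalg.norm(xa),0)
d=-.5*xa+np.array([0,0,np.cos(np.pi/6)])
o=np.array([c[0],c[1],0]);g=o+[0,0,.045]+.122*d
print("grip",g,"d",d,"proj top",proj(I,g),"side",proj(S,g))
B=plane(I,tz(570,250),g,d);E=plane(I,tz(680,415),g,d)
print("ball",B,"end",E,"mid",(B+E)/2,np.linalg.norm(B-E))
e1=xa*np.cos(np.pi/6)+np.array([0,0,.5]);e2=np.cross(d,e1)
v=B-E;print("angle of ball in plane",np.degrees(np.arctan2(v@e2,v@e1)), "yawxy",np.degrees(np.arctan2(v[1],v[0])))
# triangulation
print("end tri",tri(ray(I,tz(680,415)),ray(S,sz(795,125))))
print("shelf corner floor", onz(I,(392,205),0),onz(I,(392,75),0), onz(I,(425,50),.25))
print("petri",onz(I,(309,278),.006),"basket",onz(I,(262,202),.046),"beakers",onz(I,(242,137),0),onz(I,(268,97),0))
E
```

```text
[[ 0.6436 -0.144   0.008 ]
 [ 0.6508 -0.2271  0.008 ]
 [ 0.536  -0.2379  0.008 ]
 [ 0.5306 -0.1551  0.008 ]]
len 0.11357814634135546 0.08339220032348914
side corners(z8) [[ 0.6391 -0.1475  0.008 ]
 [ 0.5223 -0.1485  0.008 ]
 [ 0.5366 -0.2366  0.008 ]]
c top [ 0.59023018 -0.19101287  0.008     ] yaw 5.481842433258546
grip [ 0.52950916 -0.19684022  0.1506551 ] d [-0.49771326 -0.04776515  0.8660254 ] proj top [[347.61966689 210.88568777]] side [[339.77114434 160.90037957]]
ball [ 0.56332941 -0.17086196  0.17152474] end [ 0.49815906 -0.22629826  0.13101315] mid [ 0.53074424 -0.19858011  0.15126894] 0.09466544648018207
angle of ball in plane 31.141826210528645 yawxy 40.38571248216297
end tri (array([ 0.49761326, -0.22679508,  0.13111539]), np.float64(0.0014899453874653607))
shelf corner floor [ 5.59642137e-01 -3.56757179e-01  1.11022302e-16] [ 0.93651941 -0.36933394  0.        ] [ 0.8742409 -0.3466261  0.25     ]
petri [ 0.36097127 -0.12809002  0.006     ] basket [5.56942781e-01 1.32452571e-04 4.60000000e-02] beakers [0.74342053 0.05897697 0.        ] [ 8.62202079e-01 -1.21534339e-02  1.11022302e-16]
```

```bash
cat > p.py <<'E'
from h import *
g=np.array([.530,-.198,.151]);yaw=np.radians(5.5)
xa=np.array([np.cos(yaw),np.sin(yaw),0]);d=-.5*xa+np.array([0,0,np.cos(np.pi/6)])
e1=xa*np.cos(np.pi/6)+np.array([0,0,.5]);e2=np.cross(d,e1)
def bar(phi,rad,side=0):  # phi deg of plain end; side: offset along in-plane ccw tangent
    f=np.radians(phi);u=np.cos(f)*e1+np.sin(f)*e2;t=-np.sin(f)*e1+np.cos(f)*e2
    h=np.degrees(np.arctan2(-u[1],-u[0]))  # tool x along ball direction
    return g+rad*u+side*t,h
def head(q): 
    x=R.from_quat(q).as_matrix()[:,0];return np.degrees(np.arctan2(x[1],x[0]))
def rows(targets,p,h,nd=4):
    out=[]
    p=np.array(p,float)
    for P,H in targets:
        a=np.radians(h);D=np.array(P)-p
        X=np.array([np.cos(a),np.sin(a),0]);Y=np.array([np.sin(a),-np.cos(a),0])
        dx,dy,dz=np.round([D@X,D@Y,-D[2]],nd);s=round(-((H-h+180)%360-180),1)
        out.append((float(dx),float(dy),float(dz),s)); p=p+dx*X+dy*Y-np.array([0,0,dz]);h-=s
    return out
def st():
    s=read_state();F=s["ft_force"];tp=np.array(s["ee_pos"])-[0,0,-.0187]
    M=np.cross(tp-g,F)@d
    print("t",round(s["time"],2),"p",s["ee_pos"].round(4),"head",round(head(s["eef_rot"]),1),"F",F.round(2),"M_on_tool",round(M,3),"w",round(s["width"],4),"q",s["joint_positions"].round(2))
    rel=np.array(s["ee_pos"])-g
    return s
E
python3 - <<'E'
from p import *
s=st()
P,h=bar(211,.033);print(P,h)
p0=s["ee_pos"];h0=head(s["eef_rot"]);T=[]
A=P+[0,0,.085]
for k in range(1,9):
    f=k/8;q=p0+(A-p0)*f;q[2]=min(p0[2]+.03*k,.222) ;T.append((q,h0+(h-h0)*f))
print(*rows(T,p0,h0),sep="\n")
E
```

```text
t 0.15 p [ 0.242  -0.5759  0.222 ] head 22.8 F [ 0.59 -0.2   0.92] M_on_tool 0.39 w 0.0868 q [ 1.15  0.33 -0.06  1.46  0.02  1.35 -0.09]
[ 0.50724495 -0.21726593  0.13685674] 40.25345774634007
(0.0479, -0.0285, -0.0, np.float64(-2.2))
(0.049, -0.0266, -0.0, np.float64(-2.2))
(0.05, -0.0247, -0.0, np.float64(-2.1))
(0.0508, -0.0229, -0.0, np.float64(-2.2))
(0.0517, -0.0209, -0.0, np.float64(-2.2))
(0.0525, -0.0189, -0.0, np.float64(-2.2))
(0.0531, -0.0169, -0.0, np.float64(-2.2))
(0.0538, -0.0148, -0.0, np.float64(-2.2))
```

arm_command(
  increments=[
    {"gripper":52,"dx":0.048,"dy":-0.028,"dz":0,"spin":-2.2},
    {"gripper":52,"dx":0.049,"dy":-0.027,"dz":0,"spin":-2.2},
    {"gripper":52,"dx":0.05,"dy":-0.025,"dz":0,"spin":-2.2},
    {"gripper":52,"dx":0.051,"dy":-0.023,"dz":0,"spin":-2.2},
    {"gripper":52,"dx":0.052,"dy":-0.021,"dz":0,"spin":-2.2},
    {"gripper":52,"dx":0.052,"dy":-0.019,"dz":0,"spin":-2.2},
    {"gripper":52,"dx":0.053,"dy":-0.017,"dz":0,"spin":-2.2},
    {"gripper":52,"dx":0.054,"dy":-0.015,"dz":0,"spin":-2.2},
  ],
  grip_force=10,
)

```text
time: 1.15
ee_pos: [0.5074, -0.2151, 0.2225]
eef_rot: [0.938, 0.346, -0.0, 0.0]
ft_force: [0.4, -0.4, -0.0]
width: 0.045
```

```bash
python3 - <<'E'
from p import *
s=st()
P,h=bar(211,.033)
print(rows([(P+[0,0,.0-.015],h)],s["ee_pos"],head(s["eef_rot"])))
for n in ("top","wrist","side"): cv2.imwrite(f"pics/{n}1.png",cams.camera(n)[:,:,::-1])
E
```

```text
t 1.15 p [ 0.5074 -0.2151  0.2225] head 40.4 F [ 0.38 -0.35 -0.04] M_on_tool -0.005 w 0.045 q [ 0.67  0.2  -0.4   1.64  0.08  1.32 -0.61]
[(-0.0016, 0.0015, 0.1007, np.float64(0.2))]
```

View pics/wrist1.png

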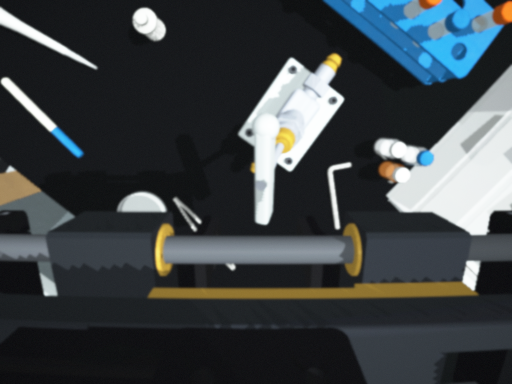

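View pics/side1.png

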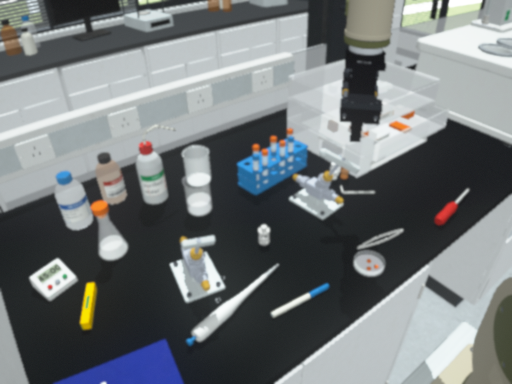

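arm_command(
  increments=[
    {"gripper":52,"dx":-0.0016,"dy":0.0015,"dz":0.02,"spin":0},
    {"gripper":52,"dx":0,"dy":0,"dz":0.02,"spin":0},
    {"gripper":52,"dx":0,"dy":0,"dz":0.02,"spin":0},
    {"gripper":52,"dx":0,"dy":0,"dz":0.015,"spin":0},
    {"gripper":52,"dx":0,"dy":0,"dz":0.01,"spin":0},
    {"gripper":52,"dx":0,"dy":0,"dz":0.01,"spin":0},
    {"gripper":52,"dx":0,"dy":0,"dz":0.005,"spin":0},
    {"gripper":52,"dx":0,"dy":0,"dz":0,"spin":0},
  ],
)

```text
time: 2.3
ee_pos: [0.5064, -0.2187, 0.1224]
eef_rot: [0.939, 0.345, -0.0, -0.0]
ft_force: [-1.2, 0.6, 0.0]
width: 0.0455
```

```bash
cat >> p.py <<'E'
def arc(phi0,phi1,side,n=8,dz=-.015,rad=.033,lag=0,s=None):
    s=s or st();T=[]
    for k in range(1,n+1):
        P,h=bar(phi0+(phi1-phi0)*k/n,rad,side);T.append((P+[0,0,dz],h+lag))
    for x in rows(T,s["ee_pos"],head(s["eef_rot"])): print(*x)
def where(s):
    p=s["ee_pos"]+[0,0,.015]-g;print("tool phi",np.degrees(np.arctan2(p@e2,p@e1)),"rad",np.hypot(p@e2,p@e1),"off",p@d)
E
python3 - <<'E'
from p import *
for n in ("top","wrist"): cv2.imwrite(f"pics/{n}2.png",cams.camera(n)[:,:,::-1])
s=st();where(s)
arc(211,190,0,s=s)
E
```

```text
t 2.4 p [ 0.5068 -0.2188  0.123 ] head 40.4 F [ 0.18 -0.74  0.99] M_on_tool 0.031 w 0.045 q [ 0.66  0.28 -0.39  1.76  0.12  1.12 -0.63]
tool phi -146.84814522036334 rad 0.03372143155827911 off 0.0012618970450287707
0.0015 -0.0023 0.0015 2.9
0.0002 -0.0015 0.0003 2.9
0.0002 -0.0014 0.0004 2.9
0.0002 -0.0015 0.0002 2.8
0.0002 -0.0015 0.0003 3.0
0.0001 -0.0015 0.0002 2.9
0.0002 -0.0015 0.0002 3.0
0.0001 -0.0015 0.0001 3.0
```

View pics/wrist2.png

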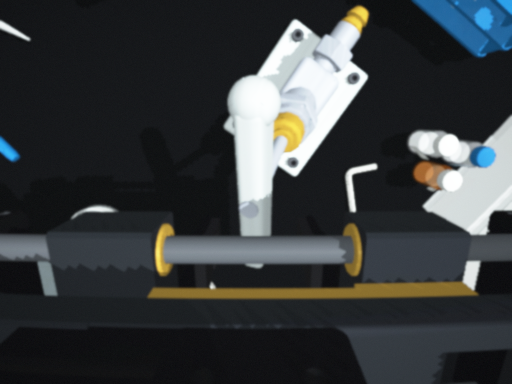

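```bash
python3 - <<'E'
from p import *
s=st();arc(209,172,-.007,s=s)
E
```

```text
t 2.4 p [ 0.5068 -0.2188  0.123 ] head 40.4 F [ 0.18 -0.74  0.99] M_on_tool 0.031 w 0.045 q [ 0.66  0.28 -0.39  1.76  0.12  1.12 -0.63]
0.0036 -0.0112 0.0035 7.3
0.0009 -0.0025 0.0002 5.1
0.0008 -0.0026 0.0001 5.2
0.0008 -0.0026 0.0 5.2
0.0007 -0.0026 -0.0001 5.3
0.0006 -0.0027 -0.0002 5.4
0.0006 -0.0026 -0.0003 5.3
0.0006 -0.0026 -0.0004 5.3
```

arm_command(
  increments=[
    {"gripper":35,"dx":0.0036,"dy":-0.0112,"dz":0.0035,"spin":7.3},
    {"gripper":35,"dx":0.0009,"dy":-0.0025,"dz":0,"spin":5.1},
    {"gripper":35,"dx":0.0008,"dy":-0.0026,"dz":0,"spin":5.2},
    {"gripper":35,"dx":0.0008,"dy":-0.0026,"dz":0,"spin":5.2},
    {"gripper":35,"dx":0.0007,"dy":-0.0026,"dz":0,"spin":5.3},
    {"gripper":35,"dx":0.0006,"dy":-0.0027,"dz":0,"spin":5.4},
    {"gripper":35,"dx":0.0006,"dy":-0.0026,"dz":0,"spin":5.3},
    {"gripper":35,"dx":0.0006,"dy":-0.0026,"dz":0,"spin":5.3},
  ],
)

```text
time: 3.4
ee_pos: [0.5017, -0.1899, 0.1196]
eef_rot: [0.999, -0.034, 0.001, 0.001]
ft_force: [0.7, -2.9, -1.2]
width: 0.0306
```

```bash
python3 - <<'E'
from p import *
for n in ("top","wrist"): cv2.imwrite(f"pics/{n}3.png",cams.camera(n)[:,:,::-1])
s=st();where(s);print(s["torque"])
arc(172,168,-.007,s=s)
E
```

```text
t 3.5 p [ 0.5016 -0.1896  0.1195] head -3.8 F [-0.53 -3.24 -0.48] M_on_tool 0.106 w 0.0305 q [ 0.56  0.24 -0.32  1.81  0.08  1.1  -1.43]
tool phi 160.86023264353744 rad 0.033916903119380046 off -0.0005333558716028448
[-0.38720008 -0.01907556  0.05786195]
0.0 -0.0007 -0.0007 0.5
0.0 -0.0003 -0.0 0.6
0.0001 -0.0003 -0.0001 0.6
0.0 -0.0002 -0.0 0.5
0.0001 -0.0003 -0.0001 0.6
0.0 -0.0003 -0.0001 0.6
0.0 -0.0003 -0.0 0.5
0.0001 -0.0003 -0.0001 0.6
```

View pics/wrist3.png

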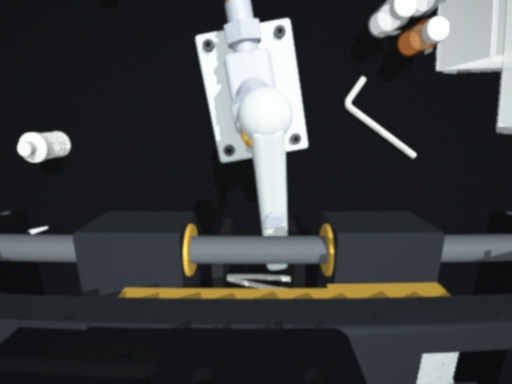

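```bash
python3 - <<'E'
from p import *
T=[]
for f in range(172,87,-3):
    P,h=bar(f,.033,-.007);T.append((P+[0,0,-.015],h))
R_=rows(T[1:],*T[0])
for f,x in zip(range(169,87,-3),R_): print(f,*x)
E
```

```text
169 0.0003 -0.0017 -0.0003 3.4
166 0.0003 -0.0017 -0.0004 3.4
163 0.0002 -0.0017 -0.0004 3.4
160 0.0002 -0.0017 -0.0004 3.4
157 0.0002 -0.0017 -0.0005 3.3
154 0.0002 -0.0017 -0.0006 3.3
151 0.0002 -0.0016 -0.0005 3.2
148 0.0002 -0.0017 -0.0006 3.2
145 0.0001 -0.0016 -0.0006 3.1
142 0.0002 -0.0017 -0.0007 3.1
139 0.0001 -0.0016 -0.0007 3.1
136 0.0002 -0.0016 -0.0007 3.0
133 0.0001 -0.0016 -0.0008 3.0
130 0.0002 -0.0016 -0.0007 2.9
127 0.0002 -0.0015 -0.0008 2.9
124 0.0001 -0.0016 -0.0008 2.8
121 0.0002 -0.0015 -0.0009 2.8
118 0.0002 -0.0016 -0.0008 2.8
115 0.0002 -0.0015 -0.0009 2.7
112 0.0003 -0.0015 -0.0008 2.7
109 0.0002 -0.0016 -0.0009 2.7
106 0.0003 -0.0015 -0.0009 2.6
103 0.0003 -0.0015 -0.0009 2.7
100 0.0003 -0.0015 -0.0008 2.6
97 0.0003 -0.0015 -0.0009 2.6
94 0.0004 -0.0015 -0.0009 2.6
91 0.0004 -0.0014 -0.0009 2.6
88 0.0004 -0.0015 -0.0008 2.6
```

arm_command(
  increments=[
    {"gripper":35,"dx":0,"dy":-0.0007,"dz":-0.0005,"spin":1.2},
    {"gripper":35,"dx":0,"dy":-0.0006,"dz":0,"spin":1.2},
    {"gripper":35,"dx":0.0001,"dy":-0.0006,"dz":-0.0001,"spin":1.2},
    {"gripper":35,"dx":0.0001,"dy":-0.0006,"dz":-0.0001,"spin":1.2},
    {"gripper":35,"dx":0,"dy":0,"dz":0,"spin":0},
    {"gripper":35,"dx":0,"dy":0,"dz":0,"spin":0},
    {"gripper":35,"dx":0,"dy":0,"dz":0,"spin":0},
    {"gripper":35,"dx":0,"dy":0,"dz":0,"spin":0},
  ],
)

```text
time: 4.5
ee_pos: [0.5017, -0.1867, 0.1198]
eef_rot: [0.997, -0.074, 0.0, 0.0]
ft_force: [1.1, -2.3, -0.7]
width: 0.0306
```

```bash
python3 - <<'E'
from p import *
s=st();where(s);print(s["torque"])
E
```

```text
t 4.5 p [ 0.5017 -0.1867  0.1198] head -8.5 F [ 1.15 -2.35 -0.69] M_on_tool 0.066 w 0.0306 q [ 0.55  0.24 -0.31  1.81  0.08  1.1  -1.51]
tool phi 156.17937705900206 rad 0.03449219816562274 off -0.0005412954697234815
[-0.43808383 -0.228964    0.04752227]
```

arm_command(
  increments=[
    {"gripper":35,"dx":0,"dy":-0.0006,"dz":-0.0001,"spin":1.2},
    {"gripper":35,"dx":0.0001,"dy":-0.0006,"dz":-0.0001,"spin":1.2},
    {"gripper":35,"dx":0.0001,"dy":-0.0006,"dz":-0.0001,"spin":1.2},
    {"gripper":35,"dx":0,"dy":0,"dz":0,"spin":0},
    {"gripper":35,"dx":0,"dy":0,"dz":0,"spin":0},
    {"gripper":35,"dx":0,"dy":0,"dz":0,"spin":0},
    {"gripper":35,"dx":0,"dy":0,"dz":0,"spin":0},
    {"gripper":35,"dx":0,"dy":0,"dz":0,"spin":0},
  ],
)

```text
time: 5.5
ee_pos: [0.5022, -0.185, 0.1201]
eef_rot: [0.994, -0.105, 0.0, 0.0]
ft_force: [0.9, -1.4, -0.8]
width: 0.0305
```

arm_command(
  increments=[
    {"gripper":35,"dx":0,"dy":-0.0006,"dz":-0.0001,"spin":1.2},
    {"gripper":35,"dx":0.0001,"dy":-0.0006,"dz":-0.0001,"spin":1.2},
    {"gripper":35,"dx":0.0001,"dy":-0.0006,"dz":-0.0001,"spin":1.2},
    {"gripper":35,"dx":0,"dy":0,"dz":0,"spin":0},
    {"gripper":35,"dx":0,"dy":0,"dz":0,"spin":0},
    {"gripper":35,"dx":0,"dy":0,"dz":0,"spin":0},
    {"gripper":35,"dx":0,"dy":0,"dz":0,"spin":0},
    {"gripper":35,"dx":0,"dy":0,"dz":0,"spin":0},
  ],
)

```text
time: 6.5
ee_pos: [0.5028, -0.1833, 0.1203]
eef_rot: [0.991, -0.137, -0.0, 0.0]
ft_force: [0.6, -2.5, -0.7]
width: 0.0305
```

arm_command(
  increments=[
    {"gripper":35,"dx":0,"dy":-0.0006,"dz":-0.0001,"spin":1.2},
    {"gripper":35,"dx":0.0001,"dy":-0.0006,"dz":-0.0002,"spin":1.2},
    {"gripper":35,"dx":0.0001,"dy":-0.0006,"dz":-0.0002,"spin":1.2},
    {"gripper":35,"dx":0,"dy":0,"dz":0,"spin":0},
    {"gripper":35,"dx":0,"dy":0,"dz":0,"spin":0},
    {"gripper":35,"dx":0,"dy":0,"dz":0,"spin":0},
    {"gripper":35,"dx":0,"dy":0,"dz":0,"spin":0},
    {"gripper":35,"dx":0,"dy":0,"dz":0,"spin":0},
  ],
)

```text
time: 7.5
ee_pos: [0.5035, -0.1816, 0.1208]
eef_rot: [0.986, -0.168, -0.0, 0.0]
ft_force: [0.2, -2.7, -0.8]
width: 0.0305
```

arm_command(
  increments=[
    {"gripper":35,"dx":0,"dy":-0.0006,"dz":-0.0001,"spin":1.2},
    {"gripper":35,"dx":0.0001,"dy":-0.0006,"dz":-0.0002,"spin":1.2},
    {"gripper":35,"dx":0.0001,"dy":-0.0006,"dz":-0.0002,"spin":1.2},
    {"gripper":35,"dx":0,"dy":0,"dz":0,"spin":0},
    {"gripper":35,"dx":0,"dy":0,"dz":0,"spin":0},
    {"gripper":35,"dx":0,"dy":0,"dz":0,"spin":0},
    {"gripper":35,"dx":0,"dy":0,"dz":0,"spin":0},
    {"gripper":35,"dx":0,"dy":0,"dz":0,"spin":0},
  ],
)

```text
time: 8.5
ee_pos: [0.5044, -0.18, 0.1214]
eef_rot: [0.98, -0.199, 0.0, 0.0]
ft_force: [0.2, -2.3, 0.4]
width: 0.0306
```

```bash
python3 - <<'E'
from p import *
s=st();where(s);print(s["torque"])
for f in (160,157,154,151): P,h=bar(f,.033,-.007);print(f,P-[0,0,.015],h)
E
```

```text
t 8.5 p [ 0.5044 -0.18    0.1214] head -22.9 F [ 0.17 -2.31  0.35] M_on_tool 0.058 w 0.0306 q [ 0.51  0.24 -0.29  1.81  0.07  1.11 -1.77]
tool phi 143.81879253814228 rad 0.0345855088636981 off -0.0007965256296896353
[-0.40878001  0.10095801  0.08211025]
160 [ 0.50361992 -0.18259297  0.12169214] -17.295877258858482
157 [ 0.5043185  -0.18104575  0.12217923] -20.61138200942543
154 [ 0.50508747 -0.17954499  0.1227042 ] -23.88756261653517
151 [ 0.50592472 -0.17809482  0.12326561] -27.121720839444137
```

arm_command(
  increments=[
    {"gripper":35,"dx":0,"dy":-0.0006,"dz":-0.0002,"spin":1},
    {"gripper":35,"dx":0.0001,"dy":-0.0006,"dz":-0.0002,"spin":1},
    {"gripper":35,"dx":0.0001,"dy":-0.0006,"dz":-0.0002,"spin":1},
    {"gripper":35,"dx":0,"dy":0,"dz":0,"spin":0},
    {"gripper":35,"dx":0,"dy":0,"dz":0,"spin":0},
    {"gripper":35,"dx":0,"dy":0,"dz":0,"spin":0},
    {"gripper":35,"dx":0,"dy":0,"dz":0,"spin":0},
    {"gripper":35,"dx":0,"dy":0,"dz":0,"spin":0},
  ],
)

```text
time: 9.5
ee_pos: [0.5053, -0.1784, 0.1219]
eef_rot: [0.975, -0.224, -0.0, 0.0]
ft_force: [-1.0, -2.8, -0.8]
width: 0.0307
```

arm_command(
  increments=[
    {"gripper":35,"dx":0,"dy":-0.0006,"dz":-0.0002,"spin":1},
    {"gripper":35,"dx":0.0001,"dy":-0.0006,"dz":-0.0002,"spin":1},
    {"gripper":35,"dx":0.0001,"dy":-0.0006,"dz":-0.0002,"spin":1},
    {"gripper":35,"dx":0,"dy":0,"dz":0,"spin":0},
    {"gripper":35,"dx":0,"dy":0,"dz":0,"spin":0},
    {"gripper":35,"dx":0,"dy":0,"dz":0,"spin":0},
    {"gripper":35,"dx":0,"dy":0,"dz":0,"spin":0},
    {"gripper":35,"dx":0,"dy":0,"dz":0,"spin":0},
  ],
)

```text
time: 10.5
ee_pos: [0.5063, -0.1769, 0.1226]
eef_rot: [0.968, -0.25, 0.0, 0.0]
ft_force: [-1.7, -1.6, -1.0]
width: 0.0303
```

arm_command(
  increments=[
    {"gripper":35,"dx":0,"dy":-0.0006,"dz":-0.0002,"spin":1},
    {"gripper":35,"dx":0.0001,"dy":-0.0006,"dz":-0.0002,"spin":1},
    {"gripper":35,"dx":0.0001,"dy":-0.0006,"dz":-0.0002,"spin":1},
    {"gripper":35,"dx":0,"dy":0,"dz":0,"spin":0},
    {"gripper":35,"dx":0,"dy":0,"dz":0,"spin":0},
    {"gripper":35,"dx":0,"dy":0,"dz":0,"spin":0},
    {"gripper":35,"dx":0,"dy":0,"dz":0,"spin":0},
    {"gripper":35,"dx":0,"dy":0,"dz":0,"spin":0},
  ],
)

```text
time: 11.5
ee_pos: [0.5073, -0.1755, 0.1232]
eef_rot: [0.961, -0.275, 0.0, 0.0]
ft_force: [-1.3, -2.1, -0.9]
width: 0.0308
```

```bash
python3 - <<'E'
from p import *
s=st();where(s);print(s["torque"])
for f in (151,148,145): P,h=bar(f,.033,-.007);print(f,P-[0,0,.015],h)
E
```

```text
t 11.5 p [ 0.5073 -0.1755  0.1232] head -31.9 F [-1.32 -2.15 -0.91] M_on_tool 0.088 w 0.0308 q [ 0.49  0.23 -0.27  1.81  0.07  1.11 -1.94]
tool phi 134.38530346170444 rad 0.034442836941118105 off -0.0009128890034199048
[-0.28853223  0.28812022 -0.0210188 ]
151 [ 0.50592472 -0.17809482  0.12326561] -27.121720839444137
148 [ 0.50682797 -0.1766992   0.12386192] -30.311841769223733
145 [ 0.50779472 -0.17536197  0.12449151] -33.45657940063203
```

arm_command(
  increments=[
    {"gripper":35,"dx":0,"dy":-0.0006,"dz":-0.0003,"spin":1},
    {"gripper":35,"dx":0.0001,"dy":-0.0006,"dz":-0.0003,"spin":1},
    {"gripper":35,"dx":0,"dy":-0.0006,"dz":-0.0003,"spin":1},
    {"gripper":35,"dx":0,"dy":0,"dz":0,"spin":0},
    {"gripper":35,"dx":0,"dy":0,"dz":0,"spin":0},
    {"gripper":35,"dx":0,"dy":0,"dz":0,"spin":0},
    {"gripper":35,"dx":0,"dy":0,"dz":0,"spin":0},
    {"gripper":35,"dx":0,"dy":0,"dz":0,"spin":0},
  ],
)

```text
time: 12.5
ee_pos: [0.5084, -0.174, 0.124]
eef_rot: [0.954, -0.3, 0.0, 0.0]
ft_force: [-1.3, -2.3, -1.4]
width: 0.0306
```

arm_command(
  increments=[
    {"gripper":35,"dx":0,"dy":-0.0006,"dz":-0.0003,"spin":0.9},
    {"gripper":35,"dx":0.0001,"dy":-0.0006,"dz":-0.0003,"spin":0.9},
    {"gripper":35,"dx":0,"dy":-0.0006,"dz":-0.0003,"spin":0.9},
    {"gripper":35,"dx":0,"dy":0,"dz":0,"spin":0},
    {"gripper":35,"dx":0,"dy":0,"dz":0,"spin":0},
    {"gripper":35,"dx":0,"dy":0,"dz":0,"spin":0},
    {"gripper":35,"dx":0,"dy":0,"dz":0,"spin":0},
    {"gripper":35,"dx":0,"dy":0,"dz":0,"spin":0},
  ],
)

```text
time: 13.5
ee_pos: [0.5095, -0.1726, 0.125]
eef_rot: [0.947, -0.322, 0.0, 0.0]
ft_force: [-1.0, -2.8, -0.6]
width: 0.0303
```

arm_command(
  increments=[
    {"gripper":35,"dx":0,"dy":-0.0006,"dz":-0.0002,"spin":0.9},
    {"gripper":35,"dx":0.0001,"dy":-0.0006,"dz":-0.0002,"spin":0.9},
    {"gripper":35,"dx":0,"dy":-0.0006,"dz":-0.0003,"spin":0.9},
    {"gripper":35,"dx":0,"dy":0,"dz":0,"spin":0},
    {"gripper":35,"dx":0,"dy":0,"dz":0,"spin":0},
    {"gripper":35,"dx":0,"dy":0,"dz":0,"spin":0},
    {"gripper":35,"dx":0,"dy":0,"dz":0,"spin":0},
    {"gripper":35,"dx":0,"dy":0,"dz":0,"spin":0},
  ],
)

```text
time: 14.5
ee_pos: [0.5107, -0.1713, 0.1256]
eef_rot: [0.939, -0.345, 0.0, 0.0]
ft_force: [-1.5, -2.6, -2.5]
width: 0.0306
```

```bash
python3 - <<'E'
from p import *
s=st();where(s);print(s["torque"])
for f in (142,139,136): P,h=bar(f,.033,-.007);print(f,P-[0,0,.015],h)
for n in ("top","wrist"): cv2.imwrite(f"pics/{n}4.png",cams.camera(n)[:,:,::-1])
E
```

```text
t 14.5 p [ 0.5107 -0.1713  0.1256] head -40.3 F [-1.53 -2.62 -2.48] M_on_tool 0.123 w 0.0306 q [ 0.47  0.23 -0.26  1.8   0.07  1.12 -2.09]
tool phi 124.53091445488134 rad 0.034532736016852375 off -0.0006570044012231899
[-0.42050686  0.29576144 -0.01175244]
142 [ 0.50882234 -0.17408679  0.12515264] -36.555227794210374
139 [ 0.50990801 -0.17287716  0.1258435 ] -39.607681177996724
136 [ 0.51104874 -0.17173638  0.1265622 ] -42.61438629589817
```

View pics/wrist4.png

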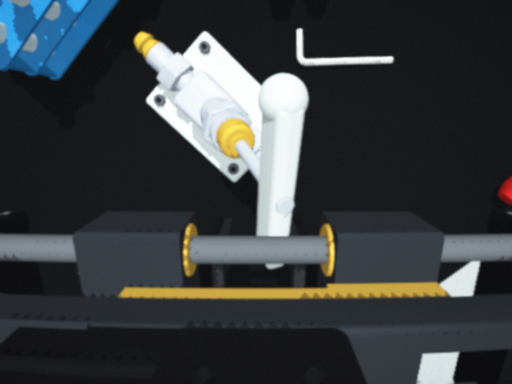

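arm_command(
  increments=[
    {"gripper":35,"dx":0,"dy":-0.0006,"dz":-0.0003,"spin":0.8},
    {"gripper":35,"dx":0.0001,"dy":-0.0006,"dz":-0.0003,"spin":0.8},
    {"gripper":35,"dx":0,"dy":-0.0006,"dz":-0.0003,"spin":0.8},
    {"gripper":35,"dx":0,"dy":0,"dz":0,"spin":0},
    {"gripper":35,"dx":0,"dy":0,"dz":0,"spin":0},
    {"gripper":35,"dx":0,"dy":0,"dz":0,"spin":0},
    {"gripper":35,"dx":0,"dy":0,"dz":0,"spin":0},
    {"gripper":35,"dx":0,"dy":0,"dz":0,"spin":0},
  ],
)

```text
time: 15.6
ee_pos: [0.512, -0.17, 0.1265]
eef_rot: [0.931, -0.364, 0.0, 0.0]
ft_force: [-2.0, -3.0, -3.2]
width: 0.0301
```

arm_command(
  increments=[
    {"gripper":35,"dx":0,"dy":-0.0006,"dz":-0.0003,"spin":0.7},
    {"gripper":35,"dx":0.0001,"dy":-0.0006,"dz":-0.0003,"spin":0.7},
    {"gripper":35,"dx":0.0001,"dy":-0.0006,"dz":-0.0003,"spin":0.7},
    {"gripper":35,"dx":0,"dy":0,"dz":0,"spin":0},
    {"gripper":35,"dx":0,"dy":0,"dz":0,"spin":0},
    {"gripper":35,"dx":0,"dy":0,"dz":0,"spin":0},
    {"gripper":35,"dx":0,"dy":0,"dz":0,"spin":0},
    {"gripper":35,"dx":0,"dy":0,"dz":0,"spin":0},
  ],
)

```text
time: 16.6
ee_pos: [0.5134, -0.1688, 0.1275]
eef_rot: [0.925, -0.381, 0.0, 0.0]
ft_force: [-2.6, -2.5, -3.3]
width: 0.0304
```

```bash
python3 - <<'E'
from p import *
s=st();where(s);print(s["torque"])
E
```

```text
t 16.6 p [ 0.5134 -0.1688  0.1275] head -44.8 F [-2.62 -2.54 -3.28] M_on_tool 0.159 w 0.0304 q [ 0.46  0.24 -0.25  1.79  0.06  1.12 -2.17]
tool phi 117.8036667995523 rad 0.034692260102177186 off -0.00052609779613787
[-0.33896786  0.47816213 -0.06061846]
```

arm_command(
  increments=[
    {"gripper":35,"dx":0.0001,"dy":-0.0006,"dz":-0.0003,"spin":0.7},
    {"gripper":35,"dx":0.0001,"dy":-0.0006,"dz":-0.0003,"spin":0.7},
    {"gripper":35,"dx":0.0001,"dy":-0.0006,"dz":-0.0003,"spin":0.7},
    {"gripper":35,"dx":0,"dy":0,"dz":0,"spin":0},
    {"gripper":35,"dx":0,"dy":0,"dz":0,"spin":0},
    {"gripper":35,"dx":0,"dy":0,"dz":0,"spin":0},
    {"gripper":35,"dx":0,"dy":0,"dz":0,"spin":0},
    {"gripper":35,"dx":0,"dy":0,"dz":0,"spin":0},
  ],
)

```text
time: 17.6
ee_pos: [0.5149, -0.1677, 0.1284]
eef_rot: [0.917, -0.398, 0.0, 0.0]
ft_force: [-2.4, -2.2, -3.5]
width: 0.0307
```

```bash
python3 - <<'E'
from p import *
s=st();where(s);print(s["torque"])
E
```

```text
t 17.6 p [ 0.5149 -0.1677  0.1284] head -46.9 F [-2.37 -2.16 -3.5 ] M_on_tool 0.15 w 0.0307 q [ 0.45  0.24 -0.25  1.79  0.06  1.12 -2.21]
tool phi 114.40870631365038 rad 0.03471434496909271 off -0.0005427352925155981
[-0.27297758  0.54492694 -0.0160449 ]
```

arm_command(
  increments=[
    {"gripper":35,"dx":0.0001,"dy":-0.0006,"dz":-0.0003,"spin":0.6},
    {"gripper":35,"dx":0.0001,"dy":-0.0006,"dz":-0.0003,"spin":0.6},
    {"gripper":35,"dx":0.0001,"dy":-0.0006,"dz":-0.0003,"spin":0.6},
    {"gripper":35,"dx":0,"dy":0,"dz":0,"spin":0},
    {"gripper":35,"dx":0,"dy":0,"dz":0,"spin":0},
    {"gripper":35,"dx":0,"dy":0,"dz":0,"spin":0},
    {"gripper":35,"dx":0,"dy":0,"dz":0,"spin":0},
    {"gripper":35,"dx":0,"dy":0,"dz":0,"spin":0},
  ],
)

```text
time: 18.6
ee_pos: [0.5164, -0.1667, 0.1292]
eef_rot: [0.911, -0.412, 0.0, 0.0]
ft_force: [-2.6, -2.5, -2.9]
width: 0.0303
```

```bash
python3 - <<'E'
from p import *
s=st();where(s);print(s["torque"])
E
```

```text
t 18.6 p [ 0.5164 -0.1667  0.1292] head -48.7 F [-2.64 -2.49 -2.88] M_on_tool 0.151 w 0.0303 q [ 0.44  0.24 -0.25  1.79  0.06  1.12 -2.24]
tool phi 111.08848270935059 rad 0.034744850668581004 off -0.0005869917238616864
[-0.09222654  0.65944134 -0.07802283]
```

arm_command(
  increments=[
    {"gripper":35,"dx":0.0001,"dy":-0.0006,"dz":-0.0003,"spin":0.6},
    {"gripper":35,"dx":0.0001,"dy":-0.0006,"dz":-0.0003,"spin":0.6},
    {"gripper":35,"dx":0.0002,"dy":-0.0006,"dz":-0.0003,"spin":0.6},
    {"gripper":35,"dx":0,"dy":0,"dz":0,"spin":0},
    {"gripper":35,"dx":0,"dy":0,"dz":0,"spin":0},
    {"gripper":35,"dx":0,"dy":0,"dz":0,"spin":0},
    {"gripper":35,"dx":0,"dy":0,"dz":0,"spin":0},
    {"gripper":35,"dx":0,"dy":0,"dz":0,"spin":0},
  ],
)

```text
time: 19.6
ee_pos: [0.5177, -0.1661, 0.1299]
eef_rot: [0.904, -0.427, -0.0, 0.0]
ft_force: [-4.9, -1.8, -5.6]
width: 0.031
```

```bash
python3 - <<'E'
from p import *
s=st();where(s);print(s["torque"])
E
```

```text
t 19.6 p [ 0.5177 -0.1661  0.1299] head -50.5 F [-4.94 -1.81 -5.6 ] M_on_tool 0.25 w 0.031 q [ 0.44  0.24 -0.24  1.78  0.06  1.13 -2.28]
tool phi 108.44284612149015 rad 0.034738612942566145 off -0.0006726293061235459
[-0.36600747  0.88697464 -0.02598718]
```

arm_command(
  increments=[
    {"gripper":35,"dx":0.0001,"dy":-0.0006,"dz":-0.0003,"spin":0},
    {"gripper":35,"dx":0,"dy":-0.0003,"dz":-0.0001,"spin":0},
    {"gripper":35,"dx":0,"dy":0,"dz":0,"spin":0},
    {"gripper":35,"dx":0,"dy":0,"dz":0,"spin":0},
    {"gripper":35,"dx":0,"dy":0,"dz":0,"spin":0},
    {"gripper":35,"dx":0,"dy":0,"dz":0,"spin":0},
    {"gripper":35,"dx":0,"dy":0,"dz":0,"spin":0},
    {"gripper":35,"dx":0,"dy":0,"dz":0,"spin":0},
  ],
)

```text
time: 20.6
ee_pos: [0.518, -0.1659, 0.1301]
eef_rot: [0.904, -0.427, -0.001, 0.0]
ft_force: [-5.8, -4.5, -5.2]
width: 0.0305
```

```bash
python3 - <<'E'
from p import *
s=st();where(s);print(s["torque"])
E
```

```text
t 20.6 p [ 0.518  -0.1659  0.1301] head -50.6 F [-5.81 -4.47 -5.18] M_on_tool 0.298 w 0.0305 q [ 0.44  0.24 -0.24  1.78  0.06  1.13 -2.28]
tool phi 107.78849516022836 rad 0.034790304009274915 off -0.0006943184740859036
[-0.54621194  1.20117188 -0.07179053]
```

arm_command(
  increments=[
    {"gripper":35,"dx":0.0001,"dy":-0.0006,"dz":-0.0003,"spin":0},
    {"gripper":35,"dx":0.0001,"dy":-0.0006,"dz":-0.0003,"spin":0},
    {"gripper":35,"dx":0,"dy":0,"dz":0,"spin":0},
    {"gripper":35,"dx":0,"dy":0,"dz":0,"spin":0},
    {"gripper":35,"dx":0,"dy":0,"dz":0,"spin":0},
    {"gripper":35,"dx":0,"dy":0,"dz":0,"spin":0},
    {"gripper":35,"dx":0,"dy":0,"dz":0,"spin":0},
    {"gripper":35,"dx":0,"dy":0,"dz":0,"spin":0},
  ],
)

```text
time: 21.6
ee_pos: [0.5185, -0.1656, 0.1304]
eef_rot: [0.904, -0.427, -0.001, 0.001]
ft_force: [-8.0, -4.0, -6.0]
width: 0.0304
```

```bash
python3 - <<'E'
from p import *
s=st();where(s);print(s["torque"])
E
```

```text
t 21.6 p [ 0.5185 -0.1656  0.1304] head -50.6 F [-7.95 -4.01 -6.01] M_on_tool 0.367 w 0.0304 q [ 0.44  0.24 -0.24  1.78  0.06  1.13 -2.28]
tool phi 106.71849012492103 rad 0.034868500991081366 off -0.0007015570972322814
[-0.67373767  1.45127609 -0.09246746]
```

```bash
python3 - <<'E'
from p import *
for n in ("top","wrist"): cv2.imwrite(f"pics/{n}5.png",cams.camera(n)[:,:,::-1])
s=st()
E
```

```text
t 21.7 p [ 0.5184 -0.1656  0.1304] head -50.6 F [-7.42 -4.9  -5.91] M_on_tool 0.36 w 0.0304 q [ 0.44  0.24 -0.24  1.78  0.06  1.13 -2.28]
```

View pics/wrist5.png

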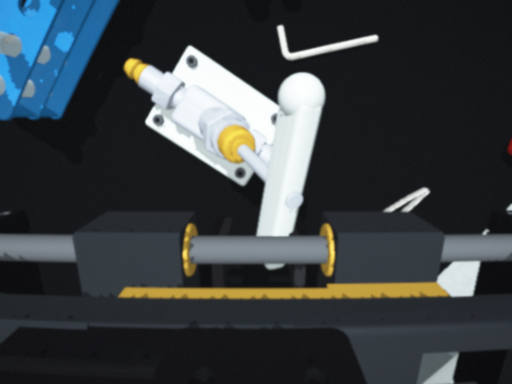

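arm_command(
  increments=[
    {"gripper":35,"dx":0,"dy":0,"dz":0,"spin":2},
    {"gripper":35,"dx":0,"dy":0,"dz":0,"spin":2},
    {"gripper":35,"dx":0,"dy":0,"dz":0,"spin":2},
    {"gripper":35,"dx":0,"dy":0,"dz":0,"spin":2},
    {"gripper":35,"dx":0,"dy":0,"dz":0,"spin":2},
    {"gripper":35,"dx":0,"dy":0,"dz":0,"spin":0},
    {"gripper":35,"dx":0,"dy":0,"dz":0,"spin":0},
    {"gripper":35,"dx":0,"dy":0,"dz":0,"spin":0},
  ],
)

```text
time: 22.7
ee_pos: [0.5194, -0.1662, 0.1311]
eef_rot: [0.863, -0.504, 0.0, 0.001]
ft_force: [-4.8, -6.8, -4.8]
width: 0.0305
```

```bash
cat >> p.py <<'E'
def look(name,tag,save=True):
    i=cams.camera_info(name);im=cams.camera(name);cv2.imwrite(f"pics/{name}{tag}.png",im[:,:,::-1]);return i,im
E
python3 - <<'E'
from p import *
s=st();where(s);print(s["torque"])
i,im=look("wrist",6)
import pickle;pickle.dump(i,open("w6.pkl","wb"))
E
```

```text
t 22.7 p [ 0.5194 -0.1662  0.1311] head -60.6 F [-4.77 -6.81 -4.8 ] M_on_tool 0.276 w 0.0305 q [ 0.42  0.24 -0.22  1.78  0.06  1.13 -2.45]
tool phi 105.3249608363833 rad 0.03385307575132949 off -0.000484391376788297
[-1.19561119  1.00463718  0.00838615]
```

View pics/wrist6.png

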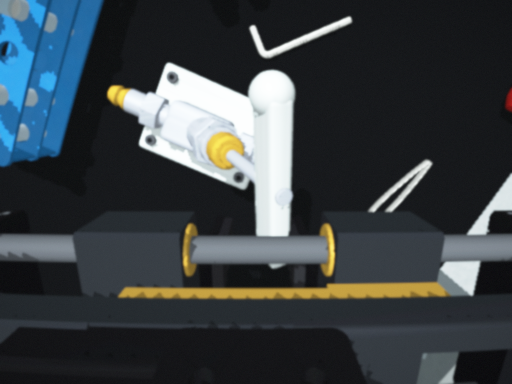

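arm_command(
  increments=[
    {"gripper":35,"dx":0.0001,"dy":-0.0006,"dz":-0.0003,"spin":0},
    {"gripper":35,"dx":0.0001,"dy":-0.0006,"dz":-0.0003,"spin":0},
    {"gripper":35,"dx":0,"dy":0,"dz":0,"spin":0},
    {"gripper":35,"dx":0,"dy":0,"dz":0,"spin":0},
    {"gripper":35,"dx":0,"dy":0,"dz":0,"spin":0},
    {"gripper":35,"dx":0,"dy":0,"dz":0,"spin":0},
    {"gripper":35,"dx":0,"dy":0,"dz":0,"spin":0},
    {"gripper":35,"dx":0,"dy":0,"dz":0,"spin":0},
  ],
)

```text
time: 23.75
ee_pos: [0.5199, -0.166, 0.1314]
eef_rot: [0.863, -0.505, -0.0, 0.001]
ft_force: [-6.4, -7.4, -3.6]
width: 0.0304
```

```bash
python3 - <<'E'
from p import *
s=st();where(s);print(s["torque"])
i,im=look("wrist",7)
import pickle;pickle.dump(i,open("w7.pkl","wb"))
for k in (6,7):
    i=pickle.load(open(f"w{k}.pkl","rb"));im=cv2.imread(f"pics/wrist{k}.png")
    hsv=cv2.cvtColor(im,cv2.COLOR_BGR2HSV);m=((hsv[...,2]>140)&(hsv[...,1]<60)).astype(np.uint8)
    m[:, :240]=0;m[:60]=0;m[130:]=0;m[:,340:]=0
    n,l,stt,c=cv2.connectedComponentsWithStats(m);j=1+np.argmax(stt[1:,4])
    ys,xs=np.nonzero(l==j);top=ys.min();w=[(y,xs[ys==y].min(),xs[ys==y].max()) for y in range(top,top+45,4)];print(k,w)
E
```

```text
t 23.75 p [ 0.5199 -0.166   0.1314] head -60.6 F [-6.38 -7.4  -3.6 ] M_on_tool 0.303 w 0.0304 q [ 0.42  0.24 -0.22  1.78  0.06  1.13 -2.45]
tool phi 104.24977071941137 rad 0.0338377722608831 off -0.0004853336358866288
[-1.26482259  1.42078041  0.07898934]
6 [(70, np.int64(266), np.int64(276)), (74, np.int64(258), np.int64(285)), (78, np.int64(254), np.int64(289)), (82, np.int64(251), np.int64(291)), (86, np.int64(250), np.int64(293)), (90, np.int64(249), np.int64(294)), (94, np.int64(240), np.int64(294)), (98, np.int64(240), np.int64(293)), (102, np.int64(240), np.int64(292)), (106, np.int64(240), np.int64(292)), (110, np.int64(240), np.int64(292)), (114, np.int64(240), np.int64(292))]
7 [(70, np.int64(269), np.int64(277)), (74, np.int64(260), np.int64(286)), (78, np.int64(256), np.int64(290)), (82, np.int64(253), np.int64(292)), (86, np.int64(251), np.int64(294)), (90, np.int64(250), np.int64(295)), (94, np.int64(240), np.int64(295)), (98, np.int64(240), np.int64(295)), (102, np.int64(240), np.int64(294)), (106, np.int64(240), np.int64(294)), (110, np.int64(240), np.int64(293)), (114, np.int64(240), np.int64(293))]
```

```bash
python3 - <<'E'
from p import *
import pickle
for k,uv in ((6,(271.5,92.)),(7,(272.7,92.3))):
    i=pickle.load(open(f"w{k}.pkl","rb"))
    b=plane(i,uv,g,d)-g;a=np.degrees(np.arctan2(b@e2,b@e1))
    print(k,a,a+180,np.hypot(b@e1,b@e2))
E
```

```text
6 -61.10415359047677 118.89584640952323 0.046363605629160025
7 -61.08997101966062 118.91002898033938 0.04633772574836686
```

arm_command(
  increments=[
    {"gripper":35,"dx":0,"dy":0.0015,"dz":0.0006,"spin":0},
    {"gripper":35,"dx":0,"dy":0.0015,"dz":0.0006,"spin":0},
    {"gripper":35,"dx":0,"dy":0,"dz":0,"spin":0},
    {"gripper":35,"dx":0,"dy":0,"dz":0,"spin":0},
    {"gripper":35,"dx":0,"dy":-0.0006,"dz":-0.0003,"spin":0},
    {"gripper":35,"dx":0,"dy":-0.0006,"dz":-0.0003,"spin":0},
    {"gripper":35,"dx":0,"dy":0,"dz":0,"spin":0},
    {"gripper":35,"dx":0,"dy":0,"dz":0,"spin":0},
  ],
  grip_force=60,
)

```text
time: 24.8
ee_pos: [0.5192, -0.1662, 0.1312]
eef_rot: [0.864, -0.504, 0.0, 0.001]
ft_force: [-4.8, -5.2, -3.1]
width: 0.0305
```

```bash
python3 - <<'E'
from p import *
s=st();where(s);print(s["torque"])
E
```

```text
t 24.8 p [ 0.5192 -0.1662  0.1312] head -60.6 F [-4.78 -5.2  -3.12] M_on_tool 0.234 w 0.0305 q [ 0.42  0.24 -0.22  1.78  0.06  1.13 -2.45]
tool phi 105.56311118544104 rad 0.03394823212175452 off -0.00030114700783814965
[-1.05609309  0.89201369  0.10724645]
```

arm_command(
  increments=[
    {"gripper":35,"dx":0,"dy":-0.0008,"dz":-0.0004,"spin":0},
    {"gripper":35,"dx":0,"dy":-0.0008,"dz":-0.0004,"spin":0},
    {"gripper":35,"dx":0,"dy":-0.0008,"dz":-0.0004,"spin":0},
    {"gripper":35,"dx":0,"dy":0,"dz":0,"spin":0},
    {"gripper":35,"dx":0,"dy":0,"dz":0,"spin":0},
    {"gripper":35,"dx":0,"dy":0,"dz":0,"spin":0},
    {"gripper":35,"dx":0,"dy":0,"dz":0,"spin":0},
    {"gripper":35,"dx":0,"dy":0,"dz":0,"spin":0},
  ],
)

```text
time: 25.8
ee_pos: [0.52, -0.1656, 0.1317]
eef_rot: [0.863, -0.505, -0.001, 0.001]
ft_force: [-7.3, -6.9, -4.1]
width: 0.0305
```

```bash
python3 - <<'E'
from p import *
s=st();where(s);print(s["torque"])
E
```

```text
t 25.8 p [ 0.52   -0.1656  0.1317] head -60.6 F [-7.32 -6.93 -4.09] M_on_tool 0.335 w 0.0305 q [ 0.42  0.24 -0.22  1.78  0.06  1.13 -2.45]
tool phi 103.64197417262967 rad 0.03416492678611976 off -0.0002871411997583406
[-1.41976681  1.64346839  0.08183298]
```

arm_command(
  increments=[
    {"gripper":35,"dx":0,"dy":-0.001,"dz":-0.0005,"spin":0},
    {"gripper":35,"dx":0,"dy":-0.001,"dz":-0.0005,"spin":0},
    {"gripper":35,"dx":0,"dy":-0.001,"dz":-0.0005,"spin":0},
    {"gripper":35,"dx":0,"dy":-0.001,"dz":-0.0005,"spin":0},
    {"gripper":35,"dx":0,"dy":0,"dz":0,"spin":0},
    {"gripper":35,"dx":0,"dy":0,"dz":0,"spin":0},
    {"gripper":35,"dx":0,"dy":0,"dz":0,"spin":0},
    {"gripper":35,"dx":0,"dy":0,"dz":0,"spin":0},
  ],
)

```text
time: 26.8
ee_pos: [0.5215, -0.1646, 0.1326]
eef_rot: [0.863, -0.505, -0.003, 0.003]
ft_force: [-13.0, -10.5, -7.0]
width: 0.0308
```

```bash
python3 - <<'E'
from p import *
s=st();where(s);print(s["torque"])
i,im=look("wrist",8)
import pickle;pickle.dump(i,open("w8.pkl","wb"))
E
```

```text
t 26.8 p [ 0.5215 -0.1646  0.1326] head -60.7 F [-13.   -10.46  -7.  ] M_on_tool 0.57 w 0.0308 q [ 0.42  0.25 -0.22  1.77  0.06  1.14 -2.46]
tool phi 100.43831269082857 rad 0.034589174045133696 off -0.0003309047668004056
[-2.01779369  2.76082493  0.0807566 ]
```

View pics/wrist8.png

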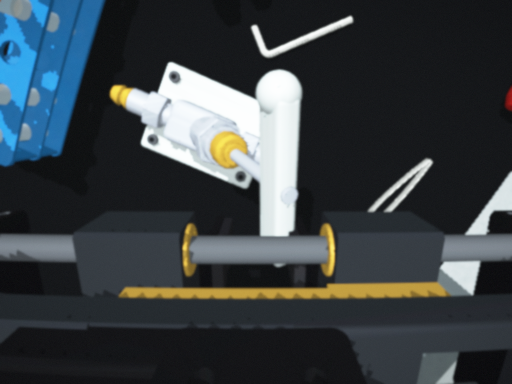

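arm_command(
  increments=[
    {"gripper":35,"dx":0,"dy":-0.001,"dz":-0.0005,"spin":0},
    {"gripper":35,"dx":0,"dy":-0.001,"dz":-0.0005,"spin":0},
    {"gripper":35,"dx":0,"dy":-0.001,"dz":-0.0005,"spin":0},
    {"gripper":35,"dx":0,"dy":0,"dz":0,"spin":0},
    {"gripper":35,"dx":0,"dy":0,"dz":0,"spin":0},
    {"gripper":35,"dx":0,"dy":0,"dz":0,"spin":0},
    {"gripper":35,"dx":0,"dy":0,"dz":0,"spin":0},
    {"gripper":35,"dx":0,"dy":0,"dz":0,"spin":0},
  ],
)

```text
time: 27.85
ee_pos: [0.5226, -0.1639, 0.1333]
eef_rot: [0.863, -0.506, -0.004, 0.004]
ft_force: [-18.6, -12.3, -9.6]
width: 0.0307
```

```bash
python3 - <<'E'
from p import *
s=st();where(s);print(s["torque"])
i,im=look("wrist",9)
import pickle;pickle.dump(i,open("w9.pkl","wb"))
for k in (6,7,8,9):
    i=pickle.load(open(f"w{k}.pkl","rb"));im=cv2.imread(f"pics/wrist{k}.png")
    v=im.min(2);pts=[]
    for y in range(74,90,2):
        xs=np.nonzero(v[y,245:330]>140)[0]+245;pts+= [(xs.min(),y),(xs.max(),y)]
    (cx,cy),rr=cv2.minEnclosingCircle(np.array(pts,np.float32))
    A=np.array([[x,y,1] for x,y in pts],float);sol=np.linalg.lstsq(A,[-(x*x+y*y) for x,y in pts],rcond=None)[0];c=-sol[:2]/2
    b=plane(i,c,g,d)-g;print(k,c,np.degrees(np.arctan2(b@e2,b@e1))+180,np.hypot(b@e1,b@e2))
E
```

```text
t 27.85 p [ 0.5226 -0.1639  0.1333] head -60.7 F [-18.61 -12.28  -9.6 ] M_on_tool 0.789 w 0.0307 q [ 0.41  0.25 -0.22  1.76  0.06  1.15 -2.46]
tool phi 98.07337939473965 rad 0.03495214252524475 off -0.0003409877361012238
[-2.45307005  3.56390336  0.03252814]
6 [271.18431232  92.39489379] 119.08942246827735 0.046215022829259954
7 [272.68145298  92.64339718] 118.92249420091596 0.046195850614715324
8 [278.41324792  91.72438314] 118.3394892154171 0.046297504511846964
9 [282.    92.25] 117.92023279214996 0.046054372492010304
```

```bash
python3 - <<'E'
from p import *
s=st()
T=[]
for k in range(1,9):
    f=119.7+ (165-119.7)*max(0,k-1)/7
    P,h=bar(f,.033,.004 if k==1 else .007);T.append((P+[0,0,-.015],h))
for x in rows(T,s["ee_pos"],head(s["eef_rot"])): print(*x)
E
```

```text
t 27.9 p [ 0.5226 -0.1639  0.1332] head -60.7 F [-16.24 -13.29  -8.86] M_on_tool 0.712 w 0.0307 q [ 0.41  0.25 -0.22  1.76  0.06  1.15 -2.46]
0.002 0.0152 0.0072 -2.5
0.0017 0.006 0.0026 -6.1
0.0014 0.0033 0.0012 -6.2
0.0014 0.0034 0.001 -6.4
0.0015 0.0034 0.0008 -6.7
0.0013 0.0035 0.0007 -6.8
0.0014 0.0035 0.0004 -7.1
0.0012 0.0036 0.0002 -7.2
```

arm_command(
  increments=[
    {"gripper":35,"dx":0.002,"dy":0.015,"dz":0.007,"spin":-2.5},
    {"gripper":35,"dx":0.0017,"dy":0.006,"dz":0.0026,"spin":-6.1},
    {"gripper":35,"dx":0.0014,"dy":0.0033,"dz":0.0012,"spin":-6.2},
    {"gripper":35,"dx":0.0014,"dy":0.0034,"dz":0.001,"spin":-6.4},
    {"gripper":35,"dx":0.0015,"dy":0.0034,"dz":0.0008,"spin":-6.7},
    {"gripper":35,"dx":0.0013,"dy":0.0035,"dz":0.0007,"spin":-6.8},
    {"gripper":35,"dx":0.0014,"dy":0.0035,"dz":0.0004,"spin":-7.1},
    {"gripper":35,"dx":0.0012,"dy":0.0036,"dz":0.0002,"spin":-7.2},
  ],
)

```text
time: 28.9
ee_pos: [0.508, -0.1936, 0.1226]
eef_rot: [0.995, -0.097, 0.001, -0.001]
ft_force: [2.0, 4.0, -3.0]
width: 0.0305
```

```bash
python3 - <<'E'
from p import *
s=st();where(s);look("wrist",10)
arc(165,210,.007,s=s)
E
```

```text
t 28.9 p [ 0.508  -0.1936  0.1226] head -11.2 F [ 1.99  3.98 -2.97] M_on_tool -0.092 w 0.0305 q [ 0.55  0.25 -0.3   1.79  0.08  1.11 -1.55]
tool phi 165.53767380683826 rad 0.026154670536043867 off -0.0008785805849403193
-0.0051 0.0099 0.0034 -5.9
0.0009 0.0032 -0.0001 -6.4
0.0008 0.0032 -0.0003 -6.5
0.0007 0.0032 -0.0005 -6.5
0.0006 0.0032 -0.0006 -6.4
0.0006 0.0032 -0.0008 -6.4
0.0004 0.0031 -0.0009 -6.2
0.0004 0.0032 -0.0011 -6.0
```

View pics/wrist10.png

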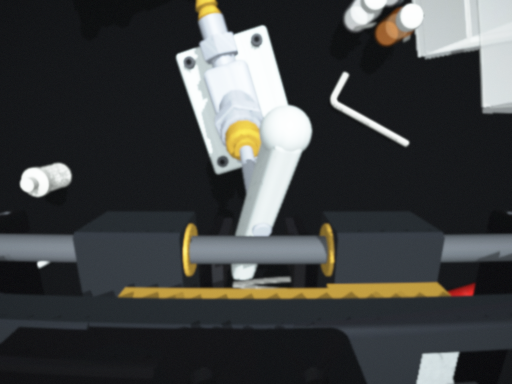

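arm_command(
  increments=[
    {"gripper":35,"dx":-0.005,"dy":0.0099,"dz":0.003,"spin":-3},
    {"gripper":35,"dx":0.0009,"dy":0.0032,"dz":0,"spin":-6.4},
    {"gripper":35,"dx":0.0008,"dy":0.0032,"dz":-0.0003,"spin":-6.5},
    {"gripper":35,"dx":0.0007,"dy":0.0032,"dz":-0.0005,"spin":-6.5},
    {"gripper":35,"dx":0.0006,"dy":0.0032,"dz":-0.0006,"spin":-6.4},
    {"gripper":35,"dx":0.0006,"dy":0.0032,"dz":-0.0008,"spin":-6.4},
    {"gripper":35,"dx":0.0004,"dy":0.0031,"dz":-0.0009,"spin":-6.2},
    {"gripper":35,"dx":0.0004,"dy":0.0032,"dz":-0.0011,"spin":-6},
  ],
)

```text
time: 29.95
ee_pos: [0.5086, -0.2236, 0.1236]
eef_rot: [0.951, 0.309, 0.001, -0.0]
ft_force: [-1.1, 3.0, -1.7]
width: 0.0304
```

```bash
python3 - <<'E'
from p import *
s=st();where(s);look("wrist",11)
arc(210,255,.007,s=s)
E
```

```text
t 29.95 p [ 0.5086 -0.2236  0.1236] head 36.0 F [-1.12  3.   -1.69] M_on_tool -0.114 w 0.0304 q [ 0.66  0.28 -0.38  1.75  0.11  1.12 -0.7 ]
tool phi -138.80618430713412 rad 0.03559143898752915 off 0.0011288261976518056
0.0027 0.0033 -0.001 -9.1
0.0004 0.0031 -0.0013 -5.7
0.0004 0.003 -0.0014 -5.6
0.0003 0.0029 -0.0014 -5.4
0.0004 0.0029 -0.0016 -5.3
0.0005 0.0029 -0.0016 -5.2
0.0005 0.0028 -0.0016 -5.1
0.0005 0.0029 -0.0016 -5.0
```

View pics/wrist11.png

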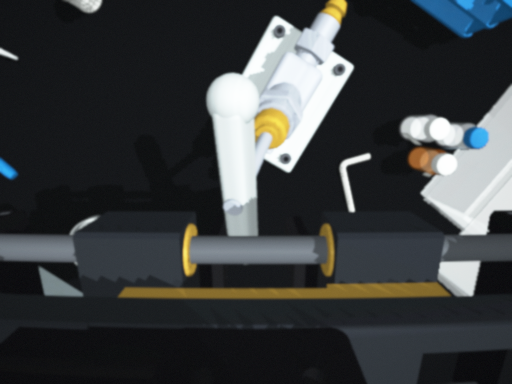

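arm_command(
  increments=[
    {"gripper":35,"dx":0.0025,"dy":0.0033,"dz":-0.001,"spin":-8},
    {"gripper":35,"dx":0.0004,"dy":0.0031,"dz":-0.0013,"spin":-5.7},
    {"gripper":35,"dx":0.0004,"dy":0.003,"dz":-0.0014,"spin":-5.6},
    {"gripper":35,"dx":0.0003,"dy":0.0029,"dz":-0.0014,"spin":-5.4},
    {"gripper":35,"dx":0.0004,"dy":0.0029,"dz":-0.0016,"spin":-5.3},
    {"gripper":35,"dx":0.0005,"dy":0.0029,"dz":-0.0016,"spin":-5.2},
    {"gripper":35,"dx":0.0005,"dy":0.0028,"dz":-0.0016,"spin":-5.1},
    {"gripper":35,"dx":0.0005,"dy":0.0029,"dz":-0.0016,"spin":-5},
  ],
)

```text
time: 31.0
ee_pos: [0.5304, -0.2332, 0.1348]
eef_rot: [0.759, 0.651, 0.0, -0.0]
ft_force: [-3.0, 2.1, -1.3]
width: 0.0304
```

```bash
python3 - <<'E'
from p import *
s=st();where(s);i,im=look("wrist",12)
import pickle;pickle.dump(i,open("w12.pkl","wb"))
arc(255,285,.007,s=s)
E
```

```text
t 31.0 p [ 0.5304 -0.2332  0.1348] head 81.2 F [-2.96  2.1  -1.31] M_on_tool -0.11 w 0.0304 q [ 0.74  0.34 -0.49  1.67  0.17  1.17  0.06]
tool phi -95.1155514283636 rad 0.035203470350010556 off 0.00043429710017491485
0.0021 0.0029 -0.0014 -4.6
0.0004 0.0018 -0.0011 -3.2
0.0005 0.0019 -0.0011 -3.3
0.0005 0.0019 -0.0011 -3.2
0.0005 0.0018 -0.0011 -3.3
0.0006 0.0019 -0.001 -3.2
0.0006 0.0018 -0.001 -3.3
0.0006 0.0019 -0.001 -3.3
```

View pics/wrist12.png

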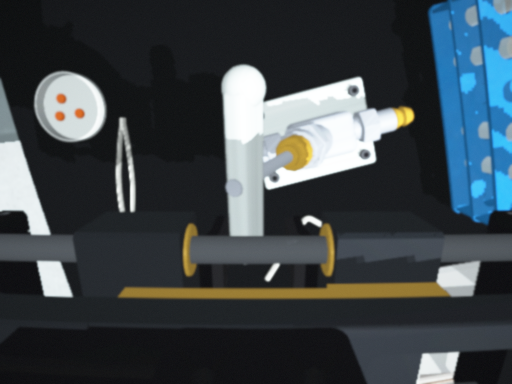

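arm_command(
  increments=[
    {"gripper":35,"dx":0.002,"dy":0.0029,"dz":-0.0014,"spin":-2.5},
    {"gripper":35,"dx":0.0004,"dy":0.0018,"dz":-0.0011,"spin":-2.5},
    {"gripper":35,"dx":0.0005,"dy":0.0019,"dz":-0.0011,"spin":-2.5},
    {"gripper":35,"dx":0.0005,"dy":0.0019,"dz":-0.0011,"spin":-2.5},
    {"gripper":35,"dx":0.0005,"dy":0.0018,"dz":-0.0011,"spin":-2.5},
    {"gripper":35,"dx":0.0006,"dy":0.0019,"dz":-0.001,"spin":-2.5},
    {"gripper":35,"dx":0.0006,"dy":0.0018,"dz":-0.001,"spin":-2.5},
    {"gripper":35,"dx":0.0006,"dy":0.0019,"dz":-0.001,"spin":-2.5},
  ],
)

```text
time: 32.05
ee_pos: [0.5461, -0.2288, 0.1433]
eef_rot: [0.635, 0.772, -0.0, 0.0]
ft_force: [-3.3, -0.3, -1.9]
width: 0.0302
```

```bash
cat >> p.py <<'E'
def ballphi(i,im,x0,x1,y0=60,y1=130):
    gray=im.min(2).astype(np.uint8)
    c=cv2.HoughCircles(cv2.GaussianBlur(gray,(5,5),1)[y0:y1,x0:x1],cv2.HOUGH_GRADIENT,1,50,param1=100,param2=10,minRadius=17,maxRadius=28)
    for q in c[0][:3]:
        uv=(q[0]+x0,q[1]+y0);b=plane(i,uv,g,d)-g
        print("ball",np.round(uv,1),round(q[2],1),"phi",round(np.degrees(np.arctan2(b@e2,b@e1))+180,2),"r",round(np.hypot(b@e1,b@e2),4))
E
python3 - <<'E'
from p import *
import pickle
for k in (6,9,12):
    ballphi(pickle.load(open(f"w{k}.pkl","rb")),cv2.imread(f"pics/wrist{k}.png"),200,330)
s=st();where(s);i,im=look("wrist",13)
pickle.dump(i,open("w13.pkl","wb"));ballphi(i,im,180,330)
i,im=look("top",13)
E
```

```text
ball [271.5  91.5] 21.8 phi 118.89 r 0.0466
ball [282.5  91.5] 22.4 phi 117.61 r 0.0464
ball [243.5  86.5] 21.6 phi 253.3 r 0.0454
t 32.05 p [ 0.5461 -0.2288  0.1433] head 101.1 F [-3.35 -0.34 -1.87] M_on_tool -0.124 w 0.0302 q [ 0.76  0.37 -0.54  1.63  0.2   1.2   0.37]
tool phi -65.05140115772922 rad 0.03553902398274005 off -0.00016825711527161544
ball [226.5  93.5] 18.8 phi 285.13 r 0.0453
```

View pics/wrist13.png

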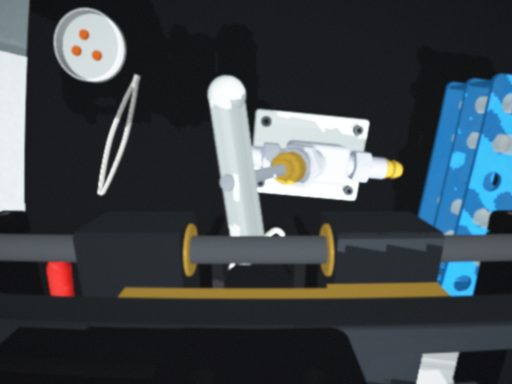

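View pics/top13.png

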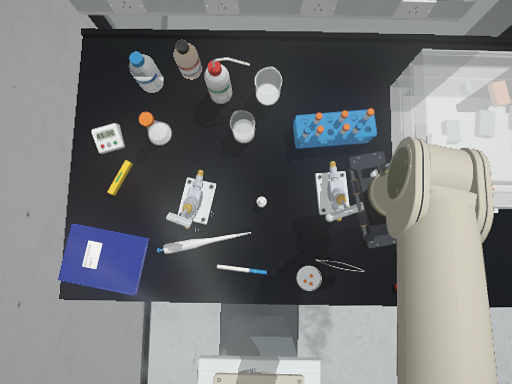

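```bash
python3 - <<'E'
from p import *
import pickle
for k,uv,ub in ((6,(284,198),(271.3,92)),(9,None,(282.2,92)),(12,(234,187),(243.5,86.5)),(13,(227,183),(226.5,93))):
    i=pickle.load(open(f"w{k}.pkl","rb"))
    print(k,"proj g+.0105d",proj(i,g+.0105*d))
    if uv:
        q=plane(i,uv,g+.0105*d,d)-g;print("  cap off e1,e2 mm",q@e1*1e3,q@e2*1e3)
im=cv2.imread("pics/wrist6.png")[60:240,220:330];im2=cv2.imread("pics/wrist13.png")[60:240,180:290]
cv2.imwrite("pics/z.png",np.hstack([cv2.resize(x,None,fx=3.2,fy=3.2,interpolation=cv2.INTER_CUBIC) for x in (im,im2)]))
E
```

```text
6 proj g+.0105d [[283.12891466 197.23828381]]
  cap off e1,e2 mm -0.6932359167526482 0.2430535883706903
9 proj g+.0105d [[291.28155431 195.42239994]]
12 proj g+.0105d [[233.23906254 187.21722368]]
  cap off e1,e2 mm 0.47975520598487337 0.062448605332754405
13 proj g+.0105d [[226.77419545 181.81360399]]
  cap off e1,e2 mm 0.1933500522366795 -0.5807006708191521
```

View pics/z.png

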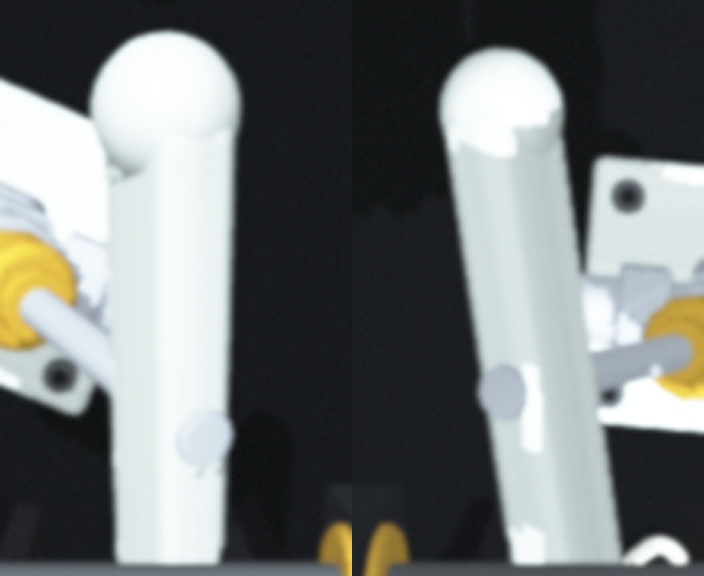

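```bash
python3 - <<'E'
from p import *
s=st();T=[]
for k in range(1,7):
    P,_=bar(285.1+14.5*k/6,.035,.0061);T.append((P+[0,0,-.0152],101.1+1.5*k))
for x in rows(T,s["ee_pos"],head(s["eef_rot"])): print(*x)
E
```

```text
t 32.15 p [ 0.5463 -0.2287  0.1435] head 101.1 F [-2.27 -1.59 -1.42] M_on_tool -0.113 w 0.0305 q [ 0.76  0.37 -0.54  1.63  0.2   1.2   0.37]
0.0005 0.0009 -0.0005 -1.5
0.0006 0.0012 -0.0007 -1.5
0.0006 0.0012 -0.0006 -1.5
0.0006 0.0012 -0.0006 -1.5
0.0006 0.0012 -0.0006 -1.5
0.0007 0.0012 -0.0006 -1.5
```

arm_command(
  increments=[
    {"gripper":35,"dx":0.0005,"dy":0.0012,"dz":-0.0006,"spin":-1.5},
    {"gripper":35,"dx":0.0006,"dy":0.0012,"dz":-0.0007,"spin":-1.5},
    {"gripper":35,"dx":0.0006,"dy":0.0012,"dz":-0.0006,"spin":-1.5},
    {"gripper":35,"dx":0.0006,"dy":0.0012,"dz":-0.0006,"spin":-1.5},
    {"gripper":35,"dx":0.0006,"dy":0.0012,"dz":-0.0006,"spin":-1.5},
    {"gripper":35,"dx":0.0006,"dy":0.0012,"dz":-0.0006,"spin":-1.5},
    {"gripper":35,"dx":0,"dy":0,"dz":0,"spin":0},
    {"gripper":35,"dx":0,"dy":0,"dz":0,"spin":0},
  ],
)

```text
time: 33.15
ee_pos: [0.5525, -0.2232, 0.1473]
eef_rot: [0.572, 0.82, 0.0, 0.0]
ft_force: [-2.4, -2.9, -0.5]
width: 0.0306
```

```bash
python3 - <<'E'
from p import *
import pickle
s=st();where(s);i,im=look("wrist",14)
pickle.dump(i,open("w14.pkl","wb"));ballphi(i,im,180,330)
E
```

```text
t 33.15 p [ 0.5525 -0.2232  0.1473] head 110.2 F [-2.4  -2.85 -0.49] M_on_tool -0.134 w 0.0306 q [ 0.76  0.38 -0.57  1.61  0.21  1.21  0.51]
tool phi -49.8294291193342 rad 0.03563984477849795 off -0.00022591496887067498
ball [215.5 102.5] 17.7 phi 302.55 r 0.0453
```

View pics/wrist14.png

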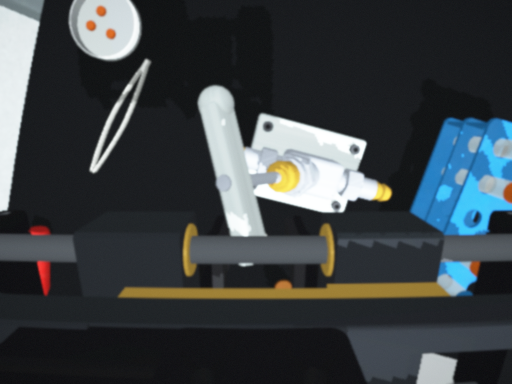

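arm_command(
  increments=[
    {"gripper":52,"dx":0,"dy":-0.003,"dz":0,"spin":0},
    {"gripper":52,"dx":0,"dy":-0.003,"dz":0,"spin":0},
    {"gripper":52,"dx":0,"dy":0,"dz":0,"spin":0},
    {"gripper":52,"dx":0,"dy":0,"dz":-0.005,"spin":0},
    {"gripper":52,"dx":0,"dy":0,"dz":-0.015,"spin":0},
    {"gripper":52,"dx":0,"dy":0,"dz":-0.025,"spin":0},
    {"gripper":52,"dx":0,"dy":0,"dz":-0.03,"spin":0},
    {"gripper":52,"dx":-0.01,"dy":0,"dz":-0.03,"spin":0},
  ],
)

```text
time: 34.2
ee_pos: [0.5505, -0.2338, 0.2546]
eef_rot: [0.572, 0.821, 0.0, 0.001]
ft_force: [0.4, -0.7, 0.1]
width: 0.0453
```

```bash
python3 - <<'E'
from p import *
import pickle
s=st();i,im=look("wrist",15)
pickle.dump(i,open("w15.pkl","wb"))
it,im2=look("top",15);look("side",15)
a=cv2.resize(im[40:260,150:330],None,fx=2.2,fy=2.2,interpolation=cv2.INTER_CUBIC)
b=cv2.resize(im2[150:240,305:375],None,fx=5.38,fy=5.38,interpolation=cv2.INTER_CUBIC)[:484]
cv2.imwrite("pics/z15.png",np.hstack([a,b])[:,:,::-1]);print(a.shape,b.shape)
E
```

```text
t 34.2 p [ 0.5505 -0.2338  0.2546] head 110.3 F [ 0.41 -0.66  0.1 ] M_on_tool -0.039 w 0.0453 q [ 0.78  0.31 -0.57  1.46  0.17  1.42  0.56]
(484, 396, 3) (484, 377, 3)
```

View pics/z15.png

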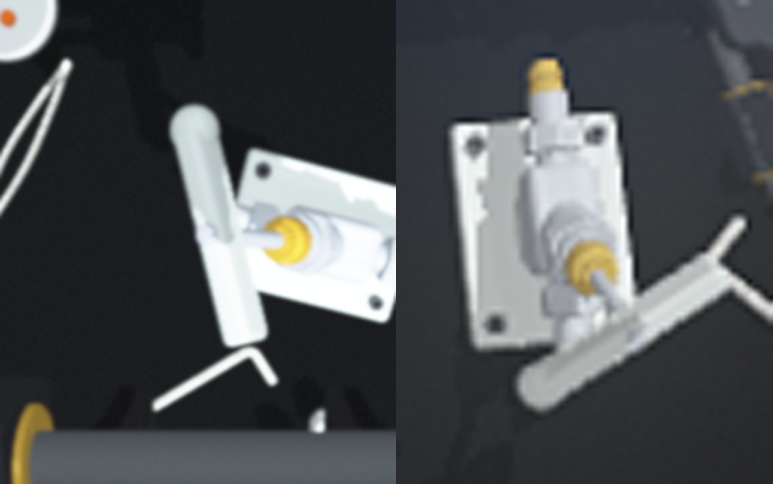

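View pics/side15.png

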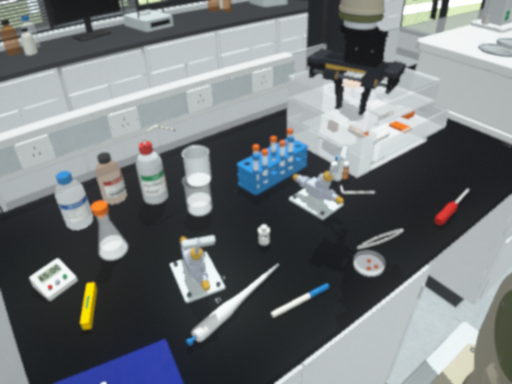

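```bash
python3 - <<'E'
from p import *
import pickle
w=pickle.load(open("w15.pkl","rb"));t=cams.camera_info("top")
def ang(v): return np.degrees(np.arctan2(v@e2,v@e1))%360
wz=lambda x,y:(150+x/2.2,40+y/2.2)
tz=lambda x,y:(305+(x-396)/5.38,150+y/5.38)
for n,i,b,e in (("wrist",w,wz(195,129),wz(247,338)),("top",t,tz(541,388),tz(727,277))):
    B=plane(i,b,g,d);E=plane(i,e,g,d)
    print(n,"ball phi",ang(g-B),"bar dir",ang(E-B),"end phi",ang(E-g),np.linalg.norm(E-B),np.linalg.norm(B-g))
E
```

```text
wrist ball phi 301.9379316171932 bar dir 302.9137889208254 end phi 303.8862574868262 0.08886955443774672 0.044363911113003855
top ball phi 305.3086699953202 bar dir 300.24162182331594 end phi 295.22906273764386 0.0915615167651828 0.04571062820601245
```

```bash
python3 - <<'E'
from p import *
st();job.close_job()
E
```

```text
t 34.35 p [ 0.5512 -0.2351  0.2547] head 110.2 F [0.21 0.18 0.55] M_on_tool 0.03 w 0.0455 q [ 0.78  0.31 -0.57  1.46  0.17  1.41  0.56]
the job is handed in; nothing more can be done
```

I closed the long-handled valve finger-tight, opened it about half a turn, released it and handed the job in at 34.35 s of the 61 s. No verdict was reported.

- **Closing:** I turned the bar clockwise about 92° to its seat and pressed it to about 0.8 N m. That comes from the force reading, taking the push to act 33–35 mm out on the bar; an earlier moment reading put it nearer 38 mm, and then it would be about 10% more. The camera showed the seat giving about 0.03 rad. I held it there for more than 0.5 s. Both numbers are inside the finger-tight range and well below the overtightening limit.
- **Opening:** The wrist camera and tool pose put the bar about 181–183° from closed. The two cameras disagreed slightly: the wrist view gave a bar direction of 302–303° and the top view gave 300°, against a target of 299.6°. From the top view's ball and bar end taken singly, it read 305° and 295°. All of these are inside the ±7° tolerance, so I made no further correction.
- **Clearance:** The gripper ended about 10 cm above the bar, with force readings near zero. By eye in the final side view, the short-handled valve, basket, petri dish and beaker look where they started; I did not measure their positions.

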